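# Screw the blue lid onto the storage jar

## Task

Close the open storage jar with the blue lid, leaving the red lid where it is. Set the blue lid down level on the jar's neck with its bar turned about 50 degrees clockwise of the jar's black start marks, so that it rests on top of the thread; turn it back anticlockwise until the bar is in line with the marks and lower it into the thread start; then tighten it clockwise as far as it goes and let go.

Things in the scene. Friction and masses are not known exactly. Their poses are not given: they have to be found in the camera images.
- jar: Open jar: squat steel canister 124 mm across, fixed, cannot turn; dark 144 mm foot, blue band, white threaded neck. Origin: centre of its underside on the table, z up. Flat shoulder at height 90 mm, rim at 116. Two black start marks on the shoulder, running down the side, lie on the jar's own +x and -x. The blue lid, let down at the marks, rests on the rim, its origin 94 mm above the jar's.
- thread (a point): Jar's axis at the thread's flat top, 109.5 mm up, with its axes. Thread 83 mm across, neck 60 (mouth 50). Two 70 degree gaps centred on the marks: with its bar within 20 degrees of the marks the lid drops 15.5 mm, beyond 25 it rests on the top, its origin here. From the start it turns clockwise under the thread (play above lugs 5 mm, later 2) to a solid stop about 90 degrees past the marks.
- blue_lid: Blue screw lid, loose, upright: 100 mm across, 27 high, hollow, about 130 g. Origin: centre of the underside (skirt's lower edge), z up. On top an upright grip bar along the lid's x: 70 mm long, 16 wide, at 27 to 57 mm height, white stripe; pinch it across its width from above. Two inner lugs under the bar's ends, 0 to 6 mm high: half a turn makes no difference. 4 mm sideways play on the neck.
- red_lid: Red lid of the same shape and size, for another jar; same origin and axes. To be left alone. (A white lid also lies about.)
Things that resemble listed ones, but are neither listed nor needed, are in the scene too. There is more than one size of the blue_lid; the job needs the largest. Leave any green or purple look-alike of the jar alone.

How it is judged:
On the way, in this order (a step that is already met when the one before it is completed fails the run):
1. the blue lid is set level on top of the jar's thread, its bar well off the start marks (horizontal distance between blue_lid and jar below 0.012 m and z of blue_lid in the frame of jar between 0.106 and 0.114 m and angle between blue_lid's own z axis and vertical below 0.17 rad and angle between the x axis of blue_lid and the x axis of jar, either way round above 0.44 rad), for 0.2 s.
2. turned back to the start marks, the blue lid has sunk into the thread start (horizontal distance between blue_lid and jar below 0.012 m and z of blue_lid in the frame of jar below 0.101 m and angle between blue_lid's own z axis and vertical below 0.17 rad and angle between the x axis of blue_lid and the x axis of jar, either way round below 0.6 rad), for 0.1 s.
At the end, for the whole second after the job is handed in: The blue lid is on the jar, centred within 10 mm, level within about 6 degrees, down on the rim (its origin less than 98 mm above the jar's), screwed clockwise under the thread so that its bar is at least 65 degrees from the line of the start marks, released and at rest (horizontal distance between blue_lid and jar below 0.01 m and z of blue_lid in the frame of jar between 0.09 and 0.098 m and angle between blue_lid's own z axis and vertical below 0.1 rad and angle between the x axis of blue_lid and the x axis of jar, either way round above 1.13 rad and linear speed of blue_lid below 0.02 m/s); the robot touches nothing.
It fails at once if the red lid is moved by more than 30 mm (distance of red_lid from where it was at the start of the episode above 0.03 m).
It also fails if it takes over 48 s, if anything falls off the work surface, if the arm or the gripper's body presses on something with over 40 N, if the wrist force passes 120 N, or if a joint passes its speed limit or range.

## Robot

A 7-joint arm with a two-finger parallel gripper is mounted at the origin on the work surface. World frame = base frame: x ahead of the robot, y to its left, z up, the work surface at z = 0. Lengths are in m, angles in rad, forces in N, time in s.
With the tool pointing down it reaches from about 0.4 to 0.85 m from the base axis. Payload 4.5 kg.
Tool frame: the origin (TCP) lies on the centre line of the jaws, within the pads' length; the fingertips stand r.tips_ahead ahead of it and the grasp point (between the pads) is the TCP (r.tips_ahead is the distance from the TCP to the fingertips, in m); z points along the fingers, y is the direction in which the jaws open and shut (so a half turn about z gives the same grasp; the last joint's range is limited). The gripper opens to 88 mm and grips with 3 to 60 N. Pads are 18 mm wide; open, the fingers measure 123 mm over their backs; the gripper's body (75 mm by 187 mm) begins 45 mm behind the grasp point.
Start: joints at [1.316, 0.689, -0.195, 1.565, 0.157, 0.902, -0.215], TCP at [0.178, -0.599, 0.258] pointing down, gripper open.
Joint ranges: [-3.01, 3.01], [-0.46, 2.08], [-1.47, 1.51], [0.13, 2.56], [-1, 4.14], [0.04, 2.09], [-2.66, 2.66]. Speed limits (rad/s): [2.57, 2.57, 3.14, 3.14, 3.14, 3.14, 3.14].

## Interface

Orientations are given as a unit quaternion [x, y, z, w].
In Python, from plant import r gives the robot as it stands.
- The arm moves only by the shell command python3 -m inch 'ROWS' [FORCE]. ROWS is JSON, a list of rows, each a list of 5 numbers: the shift along the world's x, y, z in units of 25 mm (1.0 is 25 mm), then the turn about the world's z in units of 6 degrees (1.0 is 6 degrees), then the finger opening in mm, from 0 to 88.1. A call has 1 to 5 rows; each row shifts and turns the commanded pose from where the row before left it; what a row does not reach is not made up. A row lasts 1/10 s, in which the tool goes at most 50 mm and 8.59 degrees, less where a joint would pass 70% of its speed; a pose out of reach is approached as far as the arm can. A call is refused whole if a number of a shift passes 1 or a number of a turn 1, either way. A call with a gripper value outside its range is refused whole. The fingers move at their own pace and stop on an object; FORCE is the grip in N (left out, the last holds). Time passes only in rows, so rows that do not move let the fingers close. It gives the time, the measured TCP pose, the force and the opening at its end, in the units of the state.
- r.get_state(): the state, without advancing time (a new reading comes with each control period).
- r.snapshot(name): name is "scene" or "side" or "wrist"; returns a dict with "pixels" (400x640x3 uint8, red, green, blue), "range_z" (400x640 float32, m along the optical axis (not along the pixel's ray), 0 where there is no reading), "K" (3x3 intrinsics, pixels), "position" and "attitude" of the camera in the world. Camera axes: x right, y up, looking along -z (the intrinsics and any distortion apply to the point x, -y, -z); pixel columns grow to the right and rows downward; lengths in m; the calibration is good to about 2 mm. A picture is of the moment at which its call begins.
- r.finish_job(): hands the job in, once; it reports no verdict.
The state is a dict: "clock": time; "q": joint angles; "qd": joint speeds; "joint_torque": joint torques, N m; "tool_pos": TCP position; "eef_rot": TCP orientation; "contact_force": force on the tool from outside, world axes, zero at the start; "moment": the same for the moment, N m; "opening": opening from 0.0 (shut) to 1.0 (fully open).
Only numpy, scipy, OpenCV 4.12 (cv2) and the standard library are available. Lean on these libraries where they do the work, as an engineer would, in place of code of your own. Each camera call takes 0.05 s, during which the arm holds its last target. There are 200 camera calls.

## Working session

There is one attempt and no reset: what is moved stays moved. The work goes in short steps, Python scripts to look and compute and a shell command to move; the robot and the scene stay as the last step left them, time stands still between calls to the robot, and variables do not carry over. Pictures are saved under pics/ and viewed, about 8 in all and at most 12, crops included, and the job is handed in when it is done.

```bash
ls; mkdir -p pics; cat > h.py <<'E'
import numpy as np, cv2
from plant import r
from scipy.spatial.transform import Rotation as R
def cloud(s):
    z=s["range_z"];K=s["K"];v,u=np.mgrid[:z.shape[0],:z.shape[1]]
    p=np.stack([(u-K[0,2])/K[0,0]*z,-(v-K[1,2])/K[1,1]*z,-z],-1)
    a=np.array(s["attitude"]); M=a if a.shape==(3,3) else R.from_quat(a).as_matrix()
    return p@M.T+np.array(s["position"])
def save(s,n,crop=None,f=1):
    im=s["pixels"][...,::-1]
    if crop: im=im[crop[1]:crop[3],crop[0]:crop[2]]
    cv2.imwrite("pics/"+n,cv2.resize(im,None,fx=f,fy=f,interpolation=cv2.INTER_CUBIC))
E
python3 - <<'E'
from h import *
for n in ["scene","side"]:
    s=r.snapshot(n); save(s,n+"0.png"); np.save(n+"0.npy",cloud(s)); np.save(n+"0p.npy",s["pixels"]); print(n,s["position"],s["attitude"],s["K"][0])
print(r.get_state(), r.tips_ahead)
E
```

```text
pics
scene [1.43530164 0.01706713 1.12664851] [0.24205108 0.25335101 0.67276109 0.65162647] [518.76940605   0.         322.19425528]
side [0.221542   0.42480877 0.66744768] [-0.11797459  0.36081202  0.87992944 -0.28569366] [370.41850852   0.         316.02326235]
{'clock': 0.1, 'q': array([ 1.31580562,  0.68989855, -0.1945245 ,  1.56617896,  0.15730206,
        0.90248488, -0.21510333]), 'qd': array([-2.09347301e-04, -2.92719782e-03,  4.66248628e-04, -1.72852184e-03,
        7.16218301e-05, -4.61766453e-04,  2.81994473e-04]), 'joint_torque': array([-2.94854879e-03, -5.28504467e+01, -1.27112679e+00, -1.53838134e+01,
       -5.24470035e-02,  2.02033181e-03,  3.89435274e-05]), 'tool_pos': array([ 0.17781731, -0.59864745,  0.25700756]), 'eef_rot': array([ 9.89587735e-01,  1.43928772e-01, -1.67591645e-04, -7.71545803e-04]), 'contact_force': array([-0.0610112 , -0.33364327, -0.17441723]), 'moment': array([-0.01342987, -0.04367411, -0.01281085]), 'opening': 1.0018787445416404} 0.019
```

View pics/scene0.png

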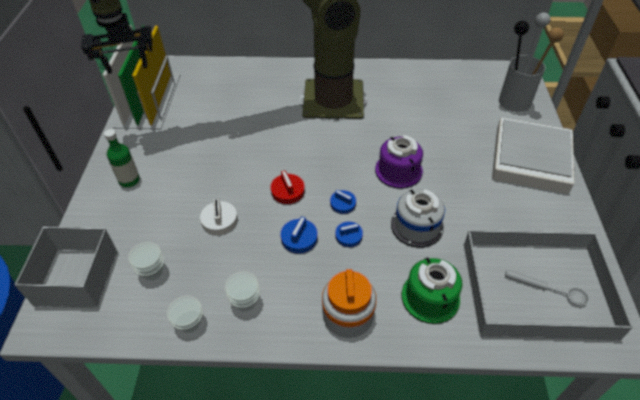

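View pics/side0.png

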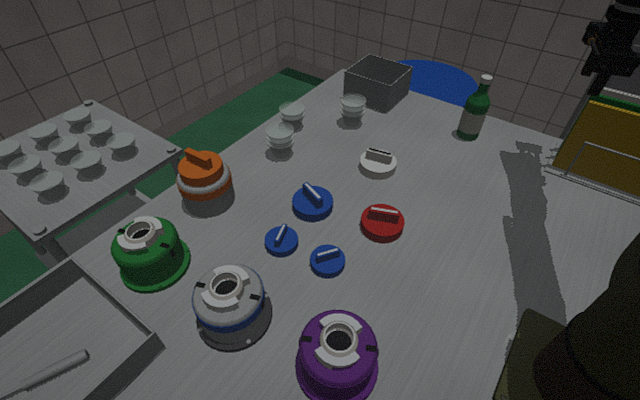

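The target jar is the steel one with the blue band, at scene (419,215) and side (231,305). The purple (401,160) and green (433,288) jars are look-alikes, and the orange-lidded one is closed. Of the three blue lids, at scene (299,235), (343,201) and (348,233), the first is the largest. I'll measure them and view one enlarged crop to confirm.

```bash
python3 - <<'E'
from h import *
for n in ["scene","side"]:
    P=np.load(n+"0.npy");px=np.load(n+"0p.npy");hsv=cv2.cvtColor(px,cv2.COLOR_RGB2HSV)
    m=cv2.inRange(hsv,(105,120,40),(128,255,255))&(((P[...,2]>0.005)&(P[...,2]<0.13)).astype(np.uint8)*255)
    nl,L,st,c=cv2.connectedComponentsWithStats(m)
    for i in range(1,nl):
        if st[i,4]<60: continue
        q=P[L==i]; d=q[(q[:,2]>.02)&(q[:,2]<.032)]
        print(n,c[i].round(),st[i,4],"zmax",q[:,2].max().round(3),"lo",q.min(0).round(3),"hi",q.max(0).round(3), "circle",[np.round(x,3) for x in cv2.minEnclosingCircle(d[:,:2].astype(np.float32))] if len(d)>5 else "")
    # jar: rim/thread points
    ctr={"scene":(419,214),"side":(228,300)}[n]
    v,u=np.mgrid[:400,:640]; near=np.hypot(u-ctr[0],v-ctr[1])<48
    for lo,hi in[(.085,.094),(.106,.1125),(.113,.12)]:
        q=P[near&(P[...,2]>lo)&(P[...,2]<hi)]
        if len(q)>5: print(n,"jar",lo,len(q),np.median(q[:,2]).round(4),[np.round(x,4) for x in cv2.minEnclosingCircle(q[:,:2].astype(np.float32))])
    dark=near&(hsv[...,2]<60)&(P[...,2]>.084)&(P[...,2]<.096)
    nl,L,st,c=cv2.connectedComponentsWithStats(dark.astype(np.uint8))
    for i in range(1,nl):
        if st[i,4]>4: print(" dark",c[i].round(),st[i,4],P[L==i].mean(0).round(4))
s=cv2.imread("pics/scene0.png")[160:260,260:460];t=cv2.imread("pics/side0.png")[170:350,180:420]
a=cv2.resize(s,(560,280),interpolation=2);b=cv2.resize(t,(426,320),interpolation=2)
o=np.zeros((600,560,3),np.uint8);o[:280]=a;o[280:,:426]=b;cv2.imwrite("pics/crop1.png",o)
E
```

```text
scene [343. 202.] 414 zmax 0.046 lo [0.439 0.002 0.005] hi [0.516 0.072 0.046] circle [array([0.479, 0.039]), np.float64(0.037)]
scene [416. 225.] 201 zmax 0.086 lo [0.561 0.179 0.06 ] hi [0.617 0.288 0.086] circle 
scene [299. 236.] 916 zmax 0.06 lo [ 0.551 -0.127  0.005] hi [ 0.654 -0.031  0.06 ] circle [array([ 0.603, -0.077]), np.float64(0.052)]
scene [349. 235.] 469 zmax 0.045 lo [0.552 0.021 0.006] hi [0.629 0.09  0.045] circle [array([0.593, 0.055]), np.float64(0.037)]
scene jar 0.085 791 0.0899 [array([0.6106, 0.2339]), np.float64(0.1176)]
scene jar 0.106 262 0.109 [array([0.5509, 0.2417]), np.float64(0.0433)]
scene jar 0.113 87 0.1151 [array([0.5555, 0.2378]), np.float64(0.0393)]
 dark [421. 201.] 27 [0.5402 0.2427 0.0934]
 dark [428. 260.] 6 [0.7226 0.2418 0.0908]
side [312. 203.] 1028 zmax 0.059 lo [ 0.55  -0.128  0.005] hi [ 0.649 -0.029  0.059] circle [array([ 0.6  , -0.079]), np.float64(0.051)]
side [281. 241.] 723 zmax 0.046 lo [0.551 0.017 0.005] hi [0.624 0.091 0.046] circle [array([0.588, 0.055]), np.float64(0.038)]
side [327. 261.] 799 zmax 0.045 lo [ 0.437 -0.001  0.005] hi [0.511 0.076 0.045] circle [array([0.474, 0.038]), np.float64(0.038)]
side [233. 323.] 357 zmax 0.085 lo [0.487 0.217 0.062] hi [0.565 0.303 0.085] circle 
side jar 0.085 2113 0.0903 [array([0.549 , 0.2403]), np.float64(0.0615)]
side jar 0.106 703 0.1098 [array([0.5503, 0.2396]), np.float64(0.0429)]
side jar 0.113 231 0.1155 [array([0.5491, 0.2405]), np.float64(0.0277)]
 dark [226. 287.] 203 [0.5567 0.2367 0.0937]
 dark [200. 285.] 39 [0.5982 0.2597 0.0916]
 dark [255. 297.] 44 [0.5027 0.2201 0.0913]
```

View pics/crop1.png

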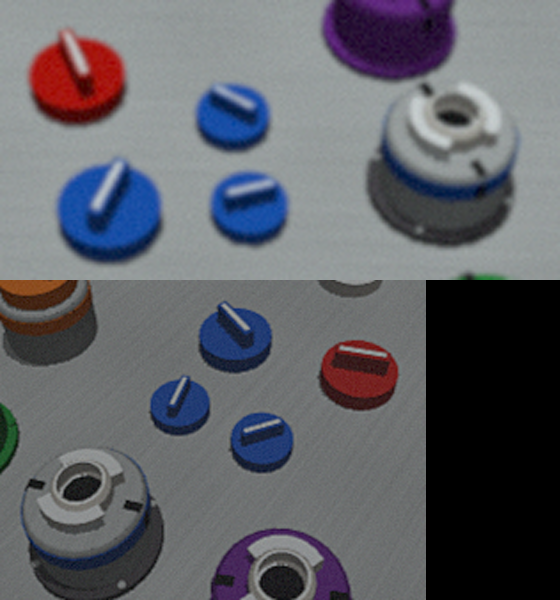

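The crop confirms two things. The blue lid at (299,235) is 100 mm across, against 75 mm for the other two. The jar has a steel body with a blue band and its marks at about 22.5°. Next is the bar angle.

```bash
python3 - <<'E'
from h import *
for n,c in [("scene",(299,232)),("side",(312,198))]:
    P=np.load(n+"0.npy");v,u=np.mgrid[:400,:640]
    q=P[(np.hypot(u-c[0],v-c[1])<35)&(P[...,2]>.05)&(P[...,2]<.065)]
    rc=cv2.minAreaRect(q[:,:2].astype(np.float32)*1000);vx=cv2.fitLine(q[:,:2].astype(np.float32),cv2.DIST_L2,0,.01,.01).ravel()
    print(n,len(q),np.median(q,0).round(4),rc,np.degrees(np.arctan2(vx[1],vx[0])))
    P2=P[(P[...,2]>.08)&(P[...,2]<.3)&(np.hypot(P[...,0]-.58,P[...,1])<.2)]
s=r.get_state();M=R.from_quat(s["eef_rot"]).as_matrix();print("tool y ang",np.degrees(np.arctan2(M[1,1],M[0,1])),M[:,2])
E
```

```text
scene 143 [ 0.607  -0.0782  0.0559] ((604.239990234375, -77.26873779296875), (18.718143463134766, 73.55618286132812), 66.05091094970703) -19.2517
side 176 [ 0.5969 -0.0765  0.0565] ((598.5429077148438, -78.91749572753906), (16.881834030151367, 70.27694702148438), 70.79322814941406) -18.884008
tool y ang -73.44949637270646 [-5.53788553e-04  1.47878201e-03 -9.99998753e-01]
```

```bash
python3 - <<'E'
from h import *
P=np.concatenate([np.load(n+"0.npy").reshape(-1,3) for n in ("scene","side")])
a=np.array([.178,-.599]);b=np.array([.601,-.078]);d=(b-a)/np.linalg.norm(b-a)
w=P[:,:2]-a;t=w@d;o=np.abs(w@np.array([-d[1],d[0]]))
for lo in np.arange(-.05,.7,.06):
    q=P[(t>lo)&(t<lo+.06)&(o<.13)&(P[:,2]<.6)]
    print(lo.round(2),len(q),np.percentile(q[:,2],99.5).round(3) if len(q) else "")
m=P[(P[:,0]>.3)&(P[:,1]<-.3)&(P[:,2]>.1)&(P[:,2]<.4)];print("bottle",np.median(m,0),m[:,2].max())
m=P[(P[:,1]<-.05)&(P[:,1]>-.2)&(P[:,0]>.4)&(P[:,0]<.54)&(P[:,2]>.02)&(P[:,2]<.07)];print("red",np.median(m,0))
E
```

```text
-0.05 7258 0.435
0.01 6661 0.464
0.07 2663 0.345
0.13 2506 0.005
0.19 2618 0.005
0.25 2730 0.005
0.31 2833 0.005
0.37 2676 0.028
0.43 3095 0.059
0.49 3330 0.059
0.55 3667 0.057
0.61 3242 0.058
0.67 4423 0.058
bottle [ 0.41113368 -0.58453868  0.125645  ] 0.19312682123691416
red [ 0.43682294 -0.1141315   0.02783554]
```

```bash
python3 -m inch '[[0.7,0.87,0,1,60],[0.7,0.87,0,1,60],[0.7,0.87,0,1,60],[0.7,0.87,0,1,60],[0.7,0.87,0,1,60]]' 30
python3 -m inch '[[0.7,0.87,0,1,60],[0.7,0.87,0,1,60],[0.7,0.87,0,1,60],[0.7,0.87,0,1,60],[0.7,0.87,0,1,60]]'
python3 -m inch '[[0.7,0.87,0,1,60],[0.7,0.87,0,1,60],[0.7,0.87,0,1,60],[0.7,0.87,0,1,60],[0.7,0.87,0,1,60]]'
python3 -m inch '[[0.7,0.87,0,1,60],[0.7,0.87,0,1,60],[0.7,0.87,0,1,60],[0.7,0.87,0,1,60],[0.7,0.87,0,1,60]]'
python3 -m inch '[[0.7,0.87,-0.4,1,60],[0.7,0.87,-0.6,1,60],[0.7,0.87,-0.6,1,60],[0.7,0.87,-0.4,1,60],[0,0,0,0,60]]'
```

```text
clock: 0.6
tool_pos: [0.2659, -0.4892, 0.2574]
eef_rot: [0.918, 0.397, -0.0, -0.0]
contact_force: [1.0, 0.6, -0.5]
opening: 0.68
clock: 1.1
tool_pos: [0.3533, -0.3806, 0.2575]
eef_rot: [0.784, 0.621, -0.0, -0.0]
contact_force: [0.4, 0.1, -0.3]
opening: 0.678
clock: 1.6
tool_pos: [0.4408, -0.272, 0.2575]
eef_rot: [0.596, 0.803, -0.0, -0.0]
contact_force: [-0.3, -0.3, -0.2]
opening: 0.681
clock: 2.1
tool_pos: [0.5283, -0.1634, 0.2574]
eef_rot: [0.368, 0.93, -0.0, -0.0]
contact_force: [0.0, -0.5, 0.4]
opening: 0.681
clock: 2.6
tool_pos: [0.5989, -0.0728, 0.2062]
eef_rot: [0.166, 0.986, 0.002, -0.001]
contact_force: [0.4, 0.4, -0.4]
opening: 0.682
```

```bash
cat > look.py <<'E'
from h import *
import sys
st=r.get_state();M=R.from_quat(st["eef_rot"]).as_matrix()
print("t",st["clock"],"tcp",st["tool_pos"].round(4),"yang",np.degrees(np.arctan2(M[1,1],M[0,1])).round(1),"q",st["q"].round(2),"F",st["contact_force"].round(1),"T",st["moment"].round(2),st["opening"])
E
python3 look.py; python3 - <<'E'
from h import *
s=r.snapshot("wrist");save(s,"wrist1.png");P=cloud(s)
q=P[(P[...,2]>.05)&(P[...,2]<.065)&(np.hypot(P[...,0]-.601,P[...,1]+.078)<.05)]
rc=cv2.minAreaRect(q[:,:2].astype(np.float32)*1000);print(len(q),rc)
q=P[(P[...,2]>.022)&(P[...,2]<.033)&(np.hypot(P[...,0]-.601,P[...,1]+.078)<.07)];print(cv2.minEnclosingCircle(q[:,:2].astype(np.float32)))
E
```

```text
t 2.6 tcp [ 0.5989 -0.0728  0.2062] yang 70.9 q [ 0.47  0.83 -0.8   1.67  0.7   0.95  0.65] F [ 0.4  0.4 -0.4] T [ 0.05 -0.13  0.03] 0.6822725680053399
1444 ((600.36376953125, -80.74718475341797), (15.401881217956543, 68.76676177978516), 70.14228820800781)
((0.6009270548820496, -0.08118943125009537), 0.049965690821409225)
```

View pics/wrist1.png

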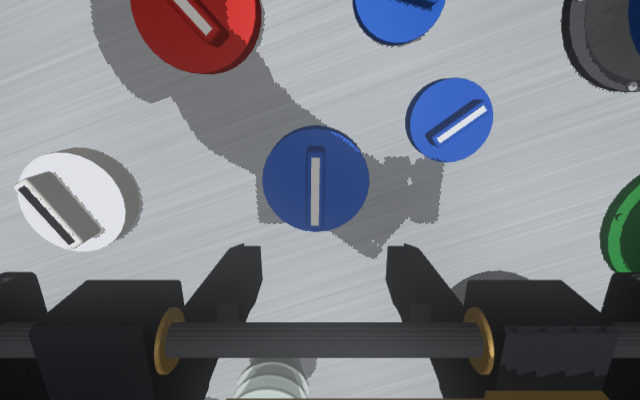

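The large blue lid is at (316,178), right under the gripper: centre (0.6005, -0.081), bar at -20°. Descending.

```bash
python3 -m inch '[[0.06,-0.33,-1,-0.15,60],[0,0,-1,0,60],[0,0,-1,0,60],[0,0,-1,0,60],[0,0,-1,0,60]]' 30
python3 -m inch '[[0,0,-0.75,0,60],[0,0,-0.5,0,60],[0,0,0,0,60],[0,0,0,0,0],[0,0,0,0,0]]' 40
python3 -m inch '[[0,0,0,0,0],[0,0,0,0,0],[0,0,0,0,0]]'; python3 look.py
```

```text
clock: 3.15
tool_pos: [0.5989, -0.0874, 0.0821]
eef_rot: [0.178, 0.984, -0.001, 0.0]
contact_force: [0.5, -1.3, -0.7]
opening: 0.681
clock: 3.65
tool_pos: [0.6003, -0.0853, 0.0526]
eef_rot: [0.177, 0.984, 0.0, 0.001]
contact_force: [0.8, -0.6, 0.6]
opening: 0.521
clock: 3.95
tool_pos: [0.5999, -0.0852, 0.0519]
eef_rot: [0.177, 0.984, 0.0, 0.0]
contact_force: [-0.6, 0.8, 0.1]
opening: 0.251
t 3.95 tcp [ 0.5999 -0.0852  0.0519] yang 69.6 q [ 0.41  1.03 -0.63  1.74  0.91  0.7   0.49] F [-0.6  0.8  0.1] T [ 0.2  -0.27 -0.01] 0.2513961644861683
```

```bash
python3 -m inch '[[0.03,0.16,0,0,0],[0,0,0,0,0],[0,0,0,0,0],[0,0,0,0,0]]'; python3 look.py
```

```text
clock: 4.35
tool_pos: [0.6005, -0.0807, 0.0517]
eef_rot: [0.176, 0.984, 0.001, 0.0]
contact_force: [0.3, 0.5, 2.6]
opening: 0.174
t 4.35 tcp [ 0.6005 -0.0807  0.0517] yang 69.7 q [ 0.4   1.03 -0.63  1.74  0.91  0.7   0.48] F [0.3 0.5 2.6] T [ 0.2  -0.22  0.01] 0.17408757479062972
```

```bash
python3 -m inch '[[0,0,0.5,0,0],[0,0,1,0,0],[0,0,1,0,0],[0,0,1,0,0],[0,0,1,0,0]]' 45
python3 -m inch '[[0,0,1,-0.3,0],[0,0.2,0.5,-0.3,0],[-0.1,0.5,0,-0.3,0],[-0.13,0.9,0,-0.3,0],[-0.15,0.93,0,0,0]]'
python3 -m inch '[[-0.15,0.95,0,0,0],[-0.15,0.95,0,0,0],[-0.15,0.95,0,0,0],[-0.15,0.95,0,0,0],[-0.15,0.95,0,0,0]]'
python3 -m inch '[[-0.15,0.95,0,0,0],[-0.15,0.95,0,0,0],[-0.15,0.9,0,0,0],[-0.15,0.9,0,0,0],[-0.15,0.7,0,0,0]]'
python3 -m inch '[[-0.15,0.65,0,0,0],[-0.15,0.5,0,0,0],[0,0,0,0,0],[0,0,0,0,0],[0,0,0,0,0]]'
python3 look.py
python3 - <<'E'
from h import *
s=r.snapshot("side");save(s,"side2.png");P=cloud(s)
t=r.get_state()["tool_pos"]
near=np.hypot(P[...,0]-.55,P[...,1]-.24)<.1
b=P[near&(P[...,2]>t[2]-.035)&(P[...,2]<t[2]-.015)]; 
top=P[near&(P[...,2]>t[2]-.06)&(P[...,2]<t[2]-.02)]
hsv=cv2.cvtColor(s["pixels"],cv2.COLOR_RGB2HSV);m=(cv2.inRange(hsv,(105,120,40),(128,255,255))>0)&near&(P[...,2]>t[2]-.06)
q=P[m];print(len(q),q[:,2].min(),q[:,2].max(),cv2.minEnclosingCircle(q[:,:2].astype(np.float32)))
E
```

```text
clock: 4.85
tool_pos: [0.5997, -0.0818, 0.1653]
eef_rot: [0.177, 0.984, -0.0, -0.0]
contact_force: [0.3, 0.1, -0.6]
opening: 0.181
clock: 5.35
tool_pos: [0.5901, -0.018, 0.2013]
eef_rot: [0.239, 0.971, -0.0, -0.0]
contact_force: [0.1, -0.2, -1.2]
opening: 0.177
clock: 5.85
tool_pos: [0.5712, 0.1015, 0.2012]
eef_rot: [0.238, 0.971, -0.0, -0.001]
contact_force: [0.5, 0.3, -1.0]
opening: 0.177
clock: 6.35
tool_pos: [0.5522, 0.2123, 0.2013]
eef_rot: [0.238, 0.971, -0.0, -0.001]
contact_force: [0.7, -0.3, -2.2]
opening: 0.174
clock: 6.85
tool_pos: [0.5462, 0.2378, 0.2013]
eef_rot: [0.239, 0.971, -0.001, 0.0]
contact_force: [0.7, 1.2, -1.9]
opening: 0.177
t 6.85 tcp [0.5462 0.2378 0.2013] yang 62.3 q [-0.1   0.8  -0.71  1.7   0.65  0.89  0.01] F [ 0.7  1.2 -1.9] T [ 0.02 -0.15  0.03] 0.17716589046770462
2321 0.1530190356189296 0.26007560002133306 ((0.5284157991409302, 0.22599805891513824), 0.07035640627145767)
```

View pics/side2.png

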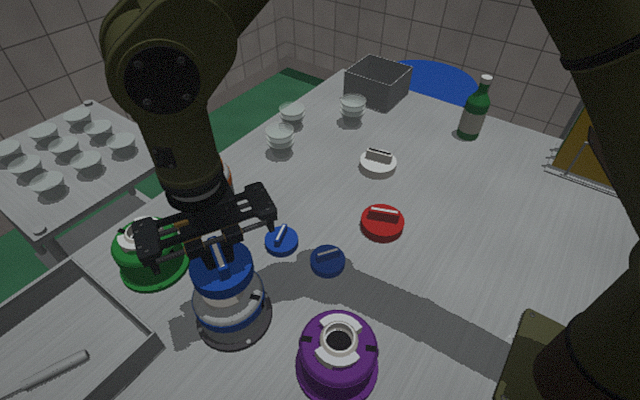

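The lid hangs level over the jar at (222,268). Correcting xy and lowering.

```bash
python3 -m inch '[[0.14,0.09,0,0,0],[0,0,-0.5,0,0],[0,0,-0.5,0,0],[0,0,-0.4,0,0],[0,0,0,0,0]]'; python3 look.py
python3 -m inch '[[0,0,-0.1,0,0],[0,0,-0.1,0,0],[0,0,0,0,0],[0,0,0,0,0],[0,0,0,0,0]]'; python3 look.py
```

```text
clock: 7.4
tool_pos: [0.5482, 0.2406, 0.1642]
eef_rot: [0.238, 0.971, -0.002, -0.001]
contact_force: [-0.8, 0.3, -1.0]
opening: 0.181
t 7.4 tcp [0.5482 0.2406 0.1642] yang 62.5 q [-0.12  0.86 -0.68  1.71  0.69  0.83 -0.03] F [-0.8  0.3 -1. ] T [ 0.01 -0.18 -0.03] 0.18059425696023212
clock: 7.9
tool_pos: [0.5494, 0.2417, 0.1618]
eef_rot: [0.238, 0.971, 0.0, 0.0]
contact_force: [0.2, 0.3, -1.0]
opening: 0.178
t 7.9 tcp [0.5494 0.2417 0.1618] yang 62.4 q [-0.12  0.86 -0.68  1.71  0.7   0.83 -0.03] F [ 0.2  0.3 -1. ] T [ 0.02 -0.15 -0.03] 0.17785560645681006
```

```bash
python3 -m inch '[[0.01,-0.06,-0.06,0,0],[0,0,0,0,0],[0,0,0,0,0],[0,0,0,0,0]]'; python3 look.py
```

```text
clock: 8.3
tool_pos: [0.5495, 0.2413, 0.1612]
eef_rot: [0.238, 0.971, 0.001, 0.0]
contact_force: [-2.1, 0.8, 5.8]
opening: 0.178
t 8.3 tcp [0.5495 0.2413 0.1612] yang 62.5 q [-0.12  0.86 -0.68  1.72  0.7   0.82 -0.03] F [-2.1  0.8  5.8] T [0.19 0.24 0.01] 0.17786813917805616
```

Contact came at the predicted height, with the lid origin at about 109.5 mm. Now turning back 50° with light contact, then lowering.

```bash
python3 -m inch '[[0,0,0,0,0],[0,0,0.04,0,0],[0,0,0,0.5,0],[0,0,0,0.9,0],[0,0,0,0.9,0]]'
python3 -m inch '[[0,0,0,1,0],[0,0,0,1,0],[0,0,0,1,0],[0,0,0,1,0],[0,0,0,1,0]]'
python3 -m inch '[[0,0,0,1,0],[0,0,0,0,0],[0,0,0,0,0],[0,0,0,0,0]]'; python3 look.py
```

```text
clock: 8.8
tool_pos: [0.55, 0.2398, 0.1612]
eef_rot: [0.118, 0.993, -0.0, 0.0]
contact_force: [-0.3, -1.2, 1.6]
opening: 0.179
clock: 9.3
tool_pos: [0.5497, 0.2394, 0.1606]
eef_rot: [-0.143, 0.99, -0.0, -0.0]
contact_force: [0.9, -0.0, -1.5]
opening: 0.178
clock: 9.7
tool_pos: [0.5496, 0.2399, 0.1609]
eef_rot: [-0.192, 0.981, -0.0, -0.0]
contact_force: [-0.2, -0.3, -1.4]
opening: 0.177
t 9.7 tcp [0.5496 0.2399 0.1609] yang 112.1 q [-0.02  0.92 -0.89  1.71  0.87  0.95  0.7 ] F [-0.2 -0.3 -1.4] T [ 0.06 -0.17 -0.01] 0.17653515643957468
```

```bash
python3 -m inch '[[0,0,-0.2,0,0],[0,0,-0.2,0,0],[0,0,-0.14,0,0],[0,0,0,0,0],[0,0,0,0,0]]'; python3 look.py
python3 -m inch '[[0,0,-0.06,0,0],[0,0,0,0,0],[0,0,0,0,0]]'; python3 look.py
```

```text
clock: 10.2
tool_pos: [0.5495, 0.2401, 0.1473]
eef_rot: [-0.193, 0.981, 0.0, -0.0]
contact_force: [-0.8, -0.2, -1.6]
opening: 0.176
t 10.2 tcp [0.5495 0.2401 0.1473] yang 112.2 q [-0.03  0.94 -0.87  1.72  0.89  0.93  0.69] F [-0.8 -0.2 -1.6] T [ 0.1  -0.15  0.  ] 0.17601818750254825
clock: 10.5
tool_pos: [0.5496, 0.2401, 0.146]
eef_rot: [-0.193, 0.981, 0.0, 0.0]
contact_force: [0.2, -0.8, -1.6]
opening: 0.18
t 10.5 tcp [0.5496 0.2401 0.146 ] yang 112.2 q [-0.03  0.94 -0.87  1.72  0.89  0.92  0.68] F [ 0.2 -0.8 -1.6] T [ 0.06 -0.12 -0.04] 0.1797784374069036
```

Sunk to about 94 mm with no contact force. Tightening clockwise.

```bash
python3 -m inch '[[0,0,0,-0.5,0],[0,0,0,-1,0],[0,0,0,-1,0],[0,0,0,-1,0],[0,0,0,-1,0]]'; python3 look.py
python3 -m inch '[[0,0,0,-1,0],[0,0,0,-1,0],[0,0,0,-1,0],[0,0,0,-1,0],[0,0,0,-1,0]]'
python3 -m inch '[[0,0,0,-1,0],[0,0,0,-1,0],[0,0,0,-0.8,0],[0,0,0,-0.5,0],[0,0,0,0,0]]';python3 look.py
```

```text
clock: 11.0
tool_pos: [0.5495, 0.2403, 0.1461]
eef_rot: [0.044, 0.999, 0.0, 0.0]
contact_force: [0.1, 0.3, -1.4]
opening: 0.176
t 11.0 tcp [0.5495 0.2403 0.1461] yang 85.0 q [-0.08  0.91 -0.76  1.72  0.81  0.86  0.27] F [ 0.1  0.3 -1.4] T [ 0.09 -0.16  0.02] 0.1759913332670546
clock: 11.5
tool_pos: [0.5494, 0.2403, 0.1462]
eef_rot: [0.301, 0.954, 0.0, -0.0]
contact_force: [0.3, 0.3, -1.2]
opening: 0.174
clock: 12.0
tool_pos: [0.5495, 0.2404, 0.1462]
eef_rot: [0.458, 0.889, 0.0, 0.0]
contact_force: [0.3, -0.2, -1.4]
opening: 0.176
t 12.0 tcp [0.5495 0.2404 0.1462] yang 35.5 q [-0.19  0.85 -0.55  1.73  0.62  0.74 -0.43] F [ 0.3 -0.2 -1.4] T [ 0.01 -0.1  -0.  ] 0.17638034729071628
```

```bash
python3 -m inch '[[0,0,0,-0.5,0],[0,0,0,-0.5,0],[0,0,0,-0.5,0],[0,0,0,-0.3,0],[0,0,0,0,0]]';python3 look.py
python3 -m inch '[[0,0,0,-0.3,0],[0,0,0,-0.3,0],[0,0,0,0,0],[0,0,0,0,0]]';python3 look.py
```

```text
clock: 12.5
tool_pos: [0.5506, 0.2406, 0.1462]
eef_rot: [0.539, 0.842, 0.001, 0.001]
contact_force: [3.3, 0.7, -4.0]
opening: 0.175
t 12.5 tcp [0.5506 0.2406 0.1462] yang 24.8 q [-0.21  0.84 -0.5   1.73  0.57  0.72 -0.58] F [ 3.3  0.7 -4. ] T [ 0.18 -1.09  0.69] 0.17542852511706372
clock: 12.9
tool_pos: [0.5502, 0.2407, 0.1463]
eef_rot: [0.566, 0.825, 0.001, 0.0]
contact_force: [4.9, 1.6, -3.5]
opening: 0.185
t 12.9 tcp [0.5502 0.2407 0.1463] yang 21.1 q [-0.22  0.84 -0.48  1.73  0.55  0.71 -0.63] F [ 4.9  1.6 -3.5] T [ 0.37 -1.3   1.1 ] 0.18450143621386442
```

The stop is felt: 1.1 N m at about 91°. Relieving the torque, releasing and backing off.

```bash
python3 -m inch '[[0,0,0,0.4,0],[0,0,0,0,30],[0,0,0,0,40],[0,0,0,0,50],[0,0,0,0,50]]'
python3 -m inch '[[0,0,0.3,0,50],[0,0,0.8,0,50],[0,0,1,0,50],[0,0,1,0,50],[0,0,1,0,50]]'
python3 -m inch '[[0,0,1,0,50],[0,0,0.5,0,50],[0,0,0,0,50],[0,0,0,0,50],[0,0,0,0,50]]'
python3 - <<'E'
from h import *
s=r.snapshot("wrist");P=cloud(s)
hsv=cv2.cvtColor(s["pixels"],cv2.COLOR_RGB2HSV)
n=np.hypot(P[...,0]-.55,P[...,1]-.24)<.08
q=P[n&(P[...,2]>.142)&(P[...,2]<.16)];print(len(q),np.median(q[:,2]),cv2.minAreaRect(q[:,:2].astype(np.float32)*1000))
q=P[n&(P[...,2]>.115)&(P[...,2]<.128)];print(len(q),np.median(q[:,2]),cv2.minEnclosingCircle(q[:,:2].astype(np.float32)))
A=np.c_[q[:,:2],np.ones(len(q))];k=np.linalg.lstsq(A,q[:,2],rcond=None)[0];print("tilt",np.hypot(*k[:2]))
save(s,"wrist3.png")
E
python3 look.py
```

```text
clock: 13.4
tool_pos: [0.5489, 0.2398, 0.1459]
eef_rot: [0.549, 0.836, -0.001, -0.0]
contact_force: [0.1, -0.5, -0.3]
opening: 0.519
clock: 13.9
tool_pos: [0.5492, 0.2401, 0.25]
eef_rot: [0.549, 0.836, 0.0, -0.0]
contact_force: [0.7, 0.6, -0.8]
opening: 0.568
clock: 14.4
tool_pos: [0.5489, 0.2395, 0.2846]
eef_rot: [0.549, 0.836, -0.001, -0.001]
contact_force: [0.2, -0.2, -0.8]
opening: 0.565
1654 0.14950306352446166 ((550.0345458984375, 240.39573669433594), (16.014673233032227, 69.11416625976562), 27.988475799560547)
7930 0.11950827999164093 ((0.5502714514732361, 0.2399669885635376), 0.050096068531274796)
tilt 0.0011336105777190852
t 14.45 tcp [0.5489 0.2396 0.2846] yang 23.5 q [-0.16  0.67 -0.59  1.6   0.43  1.   -0.47] F [-0.1 -0.1  0.3] T [-0.06 -0.09 -0.02] 0.5678837001932027
```

View pics/wrist3.png

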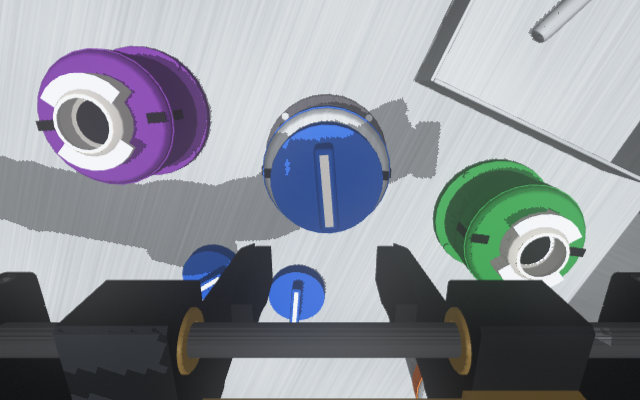

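The lid is seated at (326,178) with its bar about 85° off the marks. It is level and centred, with the top at 0.1195 m, so its origin is at about 93 mm. Handing in.

```bash
python3 -c "
from plant import r
print(r.finish_job())"
```

```text
the job is handed in; nothing more can be done
None
```

I closed the steel jar with the largest blue lid and handed the job in at about 14.5 s on the clock; no verdict was reported.

**Moves:**
- I set the lid level on top of the thread 50° clockwise of the marks. Contact came at the predicted height, with the origin at about 109.5 mm.
- I turned it back to the marks and let it sink to about 94 mm.
- I tightened it to the stop, which I felt as 1.1 N m at about 91°, then released it and raised the gripper clear.

**Last checks (wrist camera):**
- **Centring:** the lid is within about 1 mm of the jar's axis.
- **Tilt:** about 0.001 rad.
- **Height:** the origin measured about 92.5 mm against the expected 94, which is within the camera's 2 mm calibration.
- **Bar angle:** about 85° from the marks, against the required 65°. That is a few degrees less than at the stop, because I eased the torque before letting go.
- **Red lid:** the arm did not go near it. I did not measure it again at the end.

No check failed.

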